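# Back off the knurled ring and free the mould

### The job

The pink mould is held down by a slotted strap under a big black knurled ring. Loosen the ring two full turns anticlockwise (to within a quarter turn) by rolling a fingertip round its rim, then push the orange tab to slide the strap straight back from the mould until it stops. Use fingertip pushes only: grip and lift nothing, leave the mould in its place and everything else on the bench undisturbed.

Things in the scene. Friction and masses are not known exactly. Their poses are not given: they have to be found in the camera images.
- clamp: the mould clamp, fixed to the worktop; origin at its underside on the ring's axis. Its +y points from the stud to the mould, -y to the orange tab, z up. Grey base plate 110 mm (x) by 235 mm (y), 12 mm thick, from 80 mm behind the axis (-y) to 155 mm on the mould side
- stud (a point): top centre of the fixed steel threaded stud (14 mm thick) on which the ring sits, on the ring's axis, 80 mm above the worktop; axes parallel to the clamp's
- ring (a joint): turn of the black knurled ring in rad: 0 = tight (as it starts), growing anticlockwise seen from above; 12.57 is two full turns, the thread ends at 19. It rises 3 mm a turn, turns stiffly (0.06 N m, about 1.3 N at the rim) and stays where left. Its boss (39 mm) sits 5 mm deep in the strap's seat and blocks the strap until it has risen out, after 1.67 turns
- ring_centre (a point): centre of the ring's top face, rising with it. The ring is a solid disc 18 mm high and 96 mm across the tips of its 24 straight upright ridges (5.5 mm wide, 4 mm proud of the 88 mm core, every 15 degrees): too wide to grip. When tight its rim stands 54 to 72 mm above the worktop
- ring_mark (a point): outer end of the white line on the ring's top face, 40 mm from the axis, turning with the ring; it points to the mould (+y of the clamp) when the ring is tight and again after each full turn.
- strap (a joint): slide of the aluminium strap in m: 0 = over the mould, 0.050 = fully back at its stop, moving along -y of the clamp. About 2.5 N of friction; stays where left; it can move under 3 mm while the ring is tight. The strap is 60 mm wide, its top 47 mm above the worktop; at 0 it reaches from 90 mm on the mould side of the axis to 124 mm behind it
- tab (a point): top edge, middle, of the inner face (towards the ring) of the orange upright tab on the strap's tail: 115 mm from the ring's axis at the start, 165 mm when fully back, 73 mm above the worktop. The tab is 90 mm wide, 9 mm thick and stands 26 mm above the strap's top; 67 mm are free between rim and inner face. Push on the inner face, away from the ring
- mould: loose pink cast block, 72 x 102 x 24 mm, origin at the centre of its underside; it lies on the base plate (12 mm high), its middle about 112 mm from the stud, its near edge under the strap's end. It stays there.
- powder_jar: bystander: white powder jar with orange lid, 86 mm across, 123 mm high, origin under its centre
- cup: bystander: empty white mixing cup, 79 mm across, 88 mm high, origin under its centre
- brush: bystander: chip brush with wooden handle, 218 mm long (along its y), 44 mm wide, 14 mm high, origin under its centre
- spare_bar: bystander: second pink cast block, 72 x 102 x 24 mm, origin under its centre
- grey_block: bystander: grey cast block, 56 x 76 x 61 mm, origin under its centre

How it is judged:
By the outcome, as a careful person would: the job done as asked, in the order asked, and still so for the second after the job is handed in, with the robot touching nothing.
It also fails if it takes over 64 s, if anything falls off the work surface, if the arm or the gripper's body presses on something with over 40 N, if the wrist force passes 120 N, or if a joint passes its speed limit or range.

### The arm

A 6-joint arm with a two-finger parallel gripper is mounted at the origin on a cart in front of the work surface, level with it; the furniture and walls round the work are solid. World frame = base frame: x ahead of the robot, y to its left, z up, the work surface at z = 0. Lengths are in m, angles in rad, forces in N, time in s.
With the tool pointing down it reaches from about 0.35 to 0.775 m from the base axis. Payload 5.5 kg.
Tool frame: the origin (TCP) lies on the centre line of the jaws, within the pads' length; the fingertips stand 11 mm ahead of it and the grasp point (between the pads) lies 8 mm behind it; z points along the fingers, y is the line along which they close (so a half turn about z gives the same grasp; the last joint's range is limited). The gripper opens to 85 mm and grips with 20 to 120 N. Pads are 22 mm wide; open, the fingers measure 114 mm over their backs; the gripper's body (76 mm by 85 mm) begins 54 mm behind the grasp point. The pads swing forward as they close: fully open they stand 13 mm farther back than shut.
Start: joints at [0.983, 0.313, 0.046, 1.304, 0, 1.431], TCP at [0.249, 0.518, 0.242] pointing down, gripper open.
Joint ranges: [-2.76, 2.76], [-0.86, 1.69], [-1.03, 1.26], [-2.2, 2.34], [-1.47, 1.5], [-3.14, 3.14]. Speed limits (rad/s): [2.57, 2.57, 3.14, 3.14, 3.14, 3.14].

### API

Orientations are given as a unit quaternion [w, x, y, z].
In Python, from workcell import get_state, eyes, env gives the robot as it stands.
- The arm moves only by the shell command python3 -m inch 'ROWS' [OPENING] [FORCE]. ROWS is JSON, one flat list of numbers, 4 for each row, row after row: the shift along the tool's x, y, z in cm, then the turn about the tool's z in rad. A call has exactly 5 rows; each row shifts and turns the commanded pose from where the row before left it, along the tool's axes as they then stand; what a row does not reach is not made up. A row lasts 1/12 s, in which the tool goes at most 41.7 mm and 7.16 degrees, less where a joint would pass 70% of its speed; a pose out of reach is approached as far as the arm can. A call is refused whole if a number of a shift passes 4.17 or a number of a turn 0.125, either way. A call with a gripper value outside its range is refused whole. OPENING is the opening, from -1 (shut) to 1 (fully open), set as the call begins (- or left out, the last holds). The fingers move at their own pace and stop on an object; FORCE is the grip in N (left out, the last holds). Time passes only in rows, so rows that do not move let the fingers close, or fill a call up. It gives the time, the measured TCP pose, the force, the opening and the grip force at its end, in the units of the state.
- get_state(): the state, without advancing time (a new reading comes with each control period).
- eyes.read_camera(name): name is "side" or "top"; returns the picture (384x512x3 uint8, red, green, blue); there is no depth.
- eyes.camera_info(name): a dict with "fovy" (degrees; the focal length in pixels is half the picture's height over the tangent of half this angle, whatever the lens; pixels are square), "cx", "cy" (the principal point, pixels), "xyz" and "orientation" of the camera in the world. Camera axes: x right, y down, z forward; pixel columns grow to the right and rows downward; lengths in m; the calibration is good to about 2 mm. A picture is of the moment at which its call begins. camera_info takes no time and is no camera call.
- env.hand_in(): hands the job in; it is judged then, once.
The state is a dict: "clock": time; "joint_pos": joint angles; "qvel": joint speeds; "tau": joint torques, N m; "tcp_pos": TCP position; "orientation": TCP orientation; "wrist_force": force on the tool from outside, world axes, zero at the start; "ft_torque": the same for the moment, N m; "finger_gap": finger opening in m; "grip_force": force on a finger pad.
Only numpy, scipy, OpenCV 4.12 (cv2) and the standard library are available. Lean on these libraries where they do the work, as an engineer would, in place of code of your own. Each camera call takes 0.05 s, during which the arm holds its last target. There are 200 camera calls.

## Working session

There is one attempt and no reset: what is moved stays moved. The work goes in short steps, Python scripts to look and compute and a shell command to move; the robot and the scene stay as the last step left them, time stands still between calls to the robot, and variables do not carry over. Pictures are saved under pics/ and viewed, at most 10 in all, crops included, and the job is handed in when it is done.

```bash
mkdir -p pics; ls
python3 - <<'E'
from workcell import get_state, eyes, env
import cv2
print(get_state())
for n in("side","top"):
    print(n,eyes.camera_info(n)); cv2.imwrite(f"pics/{n}0.png",eyes.read_camera(n)[:,:,::-1])
E
```

```text
pics
{'clock': 0.0, 'joint_pos': array([ 9.83403193e-01,  3.14024780e-01,  4.49938919e-02,  1.30360484e+00,
       -9.25489216e-06,  1.43120927e+00]), 'qvel': array([ 2.07140486e-04,  6.60629590e-05, -8.40618149e-04,  1.09033669e-03,
       -2.18197710e-05, -6.98008287e-04]), 'tau': array([-1.33850644e-03, -4.80631614e+01,  2.98532706e+01,  1.94873207e-02,
       -3.25799529e-04, -7.95342032e-06]), 'tcp_pos': array([0.24870096, 0.51789373, 0.24140108]), 'orientation': array([-3.22663650e-04,  2.22036819e-01,  9.75037848e-01, -8.61253641e-04]), 'wrist_force': array([0.27499365, 0.45387435, 0.25066752]), 'ft_torque': array([-0.03161712,  0.01461886,  0.00218656]), 'grip_force': 0.0, 'finger_gap': 0.08557856939792398}
side {'fovy': 53.76982444373457, 'cx': 247.78883290900322, 'cy': 192.92879185474607, 'xyz': array([ 0.54047911, -1.00992197,  0.97535234]), 'orientation': array([-0.39957838,  0.91663733,  0.00541512,  0.00915401])}
top {'fovy': 42.57974013718012, 'cx': 259.6157084757737, 'cy': 188.60590069823604, 'xyz': array([ 0.34541934, -0.08083763,  1.52626941]), 'orientation': array([ 0.07052683, -0.70302865,  0.70650006, -0.04042713])}
```

View pics/side0.png

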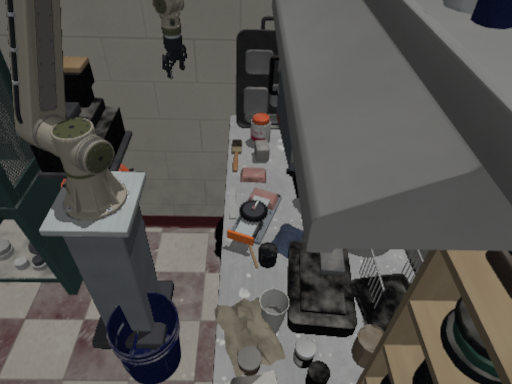

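View pics/top0.png

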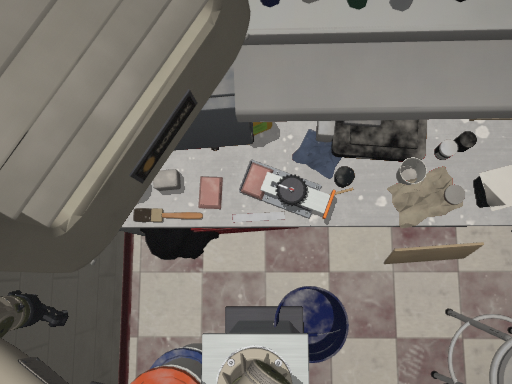

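Side view: ring at about (253,210), orange tab at (240,238), mould at (265,195). Top view: ring (291,190), tab (331,203), mould (255,178), white line from the ring centre towards the mould; brush (165,215), spare bar (210,192), grey block (168,180). The jar is hidden in the top view.

```bash
cat > h.py <<'E'
import numpy as np, cv2
from scipy.spatial.transform import Rotation as R
from workcell import get_state, eyes
def cam(n):
    i=eyes.camera_info(n); q=i["orientation"]; f=192/np.tan(np.radians(i["fovy"])/2)
    return i["xyz"],R.from_quat([q[1],q[2],q[3],q[0]]).as_matrix(),f,i["cx"],i["cy"]
def ray(n,p):
    c,M,f,cx,cy=cam(n); d=M@np.array([(p[0]-cx)/f,(p[1]-cy)/f,1]); return c,d/np.linalg.norm(d)
def plane(n,p,z):
    c,d=ray(n,p); return c+d*(z-c[2])/d[2]
def proj(n,P):
    c,M,f,cx,cy=cam(n); v=M.T@(np.array(P)-c); return np.array([cx+f*v[0]/v[2],cy+f*v[1]/v[2]])
def tri(p,q):
    a,d=ray("side",p); b,e=ray("top",q)
    s,t=np.linalg.lstsq(np.c_[d,-e],b-a,rcond=None)[0]; x,y=a+s*d,b+t*e
    return (x+y)/2,np.linalg.norm(x-y)
def blob(mask,near,r=45):
    n,l,s,c=cv2.connectedComponentsWithStats(mask.astype(np.uint8))
    k=[i for i in range(1,n) if s[i,4]>15 and np.hypot(*(c[i]-near))<r]
    k=max(k,key=lambda i:s[i,4]); return (l==k),c[k],s[k]
E
python3 - <<'E'
from h import *
for n,rn,tn in(("side",(253,210),(240,238)),("top",(291,190),(331,203))):
    im=cv2.imread(f"pics/{n}0.png"); hsv=cv2.cvtColor(im,cv2.COLOR_BGR2HSV).astype(int)
    m,c,s=blob((hsv[...,0]<16)&(hsv[...,1]>190)&(hsv[...,2]>140),tn,15)
    pts=np.argwhere(m)[:,::-1].astype(np.float32); print(n,"tab",c,s,cv2.minAreaRect(pts))
    d,cr,sr=blob(hsv[...,2]<60,rn,15); print("ring",cr,sr)
    cr_,_=cv2.findContours(d.astype(np.uint8),0,2)[0],0
    print(cv2.fitEllipse(cv2.convexHull(max(cr_,key=cv2.contourArea))))
    x,y=map(int,rn); cv2.imwrite(f"pics/c_{n}.png",cv2.resize(im[y-50:y+50,x-62:x+63],None,fx=6,fy=6,interpolation=cv2.INTER_CUBIC))
    np.save(f"{n}tab.npy",c)
    if n=="side": S=(c,cv2.fitEllipse(cv2.convexHull(max(cr_,key=cv2.contourArea)))[0])
    else: T=(c,cv2.fitEllipse(cv2.convexHull(max(cr_,key=cv2.contourArea)))[0])
print("tab",tri(S[0],T[0]),"ring",tri(S[1],T[1]))
print("ring z.063",plane("top",T[1],.068),plane("side",S[1],.063),"tab",plane("top",T[0],.065),plane("side",S[0],.06))
E
cd pics; python3 -c "
import cv2,numpy as np
cv2.imwrite('c_both.png',cv2.resize(np.hstack([cv2.imread('c_side.png'),cv2.imread('c_top.png')]),(800,320)))"
```

```text
side tab [240.05555556 234.41666667] [228 231  25   8  36] ((240.0978546142578, 234.18682861328125), (24.995445251464844, 1.8493049144744873), 17.35402488708496)
ring [253.52978056 215.43887147] [240 200  28  38 319]
((251.86203002929688, 217.564697265625), (27.368127822875977, 39.97384262084961), 16.040388107299805)Traceback (most recent call last):
  File "<stdin>", line 4, in <module>
  File "h.py", line 20, in blob
    k=max(k,key=lambda i:s[i,4]); return (l==k),c[k],s[k]
ValueError: max() iterable argument is empty
[ WARN:0@0.012] global loadsave.cpp:275 findDecoder imread_('c_top.png'): can't open/read file: check file path/integrity
Traceback (most recent call last):
ValueError: all the input arrays must have same number of dimensions, but the array at index 0 has 3 dimension(s) and the array at index 1 has 1 dimension(s)
```

View pics/c_side.png

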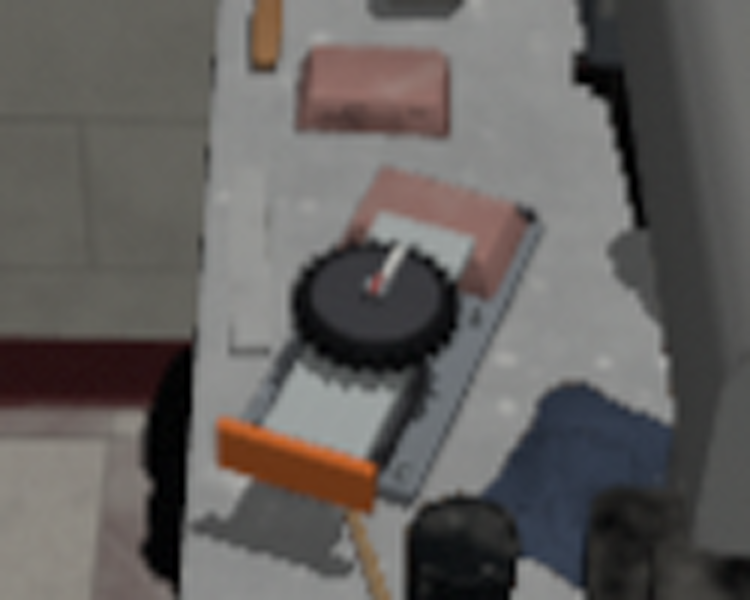

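The side crop shows the ring's top face centred near crop (378,300), i.e. px (254,210). The tab's top edge runs from (227.7,230) to (253.5,237.5). I'll loosen the orange threshold for the top view.

Run:
```python
from h import *
im=cv2.imread("pics/top0.png"); hsv=cv2.cvtColor(im,cv2.COLOR_BGR2HSV).astype(int)
m,c,s=blob((hsv[...,0]<20)&(hsv[...,1]>150)&(hsv[...,2]>100),(331,203),15)
r=cv2.minAreaRect(np.argwhere(m)[:,::-1].astype(np.float32)); print("tab",c,s,cv2.boxPoints(r))
d,cr,sr=blob(hsv[...,2]<75,(291,190),15); print("ring",cr,sr)
E0=cv2.fitEllipse(cv2.convexHull(max(cv2.findContours(d.astype(np.uint8),0,2)[0],key=cv2.contourArea))); print(E0)
print("ring tri",tri((254,209.5),E0[0]),"plane",plane("top",E0[0],.07),plane("side",(254,209.5),.072))
print("tab tri",tri((240.5,233.5),c)," planes",plane("top",c,.07),plane("side",(240.5,233.5),.073))
for p in cv2.boxPoints(r): print(plane("top",p,.073))
cv2.imwrite("pics/c_top.png",cv2.resize(im[140:240,230:355],None,fx=6,fy=6,interpolation=cv2.INTER_CUBIC))
```

```text
tab [328.62650602 204.36144578] [323 190  12  29  83] [[322.002   217.61981]
 [332.71094 189.50891]
 [335.41388 190.5386 ]
 [324.70496 218.6495 ]]
ring [292.80243161 193.44680851] [276 175  35  37 329]
((294.9830322265625, 193.48712158203125), (30.869571685791016, 44.14785385131836), 133.73841857910156)
ring tri (array([ 0.56905507, -0.12328077,  0.07475397]), np.float64(0.017895950516985542)) plane [ 0.56076085 -0.12430555  0.07      ] [ 0.57803121 -0.11838349  0.072     ]
tab tri (array([ 0.53111085, -0.22303369,  0.06859172]), np.float64(0.007048185220283358))  planes [ 0.52741567 -0.22333011  0.07      ] [ 0.53460776 -0.22605433  0.073     ]
[ 0.48784289 -0.20270579  0.073     ]
[ 0.57137307 -0.23613895  0.073     ]
[ 0.56821513 -0.24403938  0.073     ]
[ 0.48475692 -0.21056199  0.073     ]
```

View pics/c_top.png

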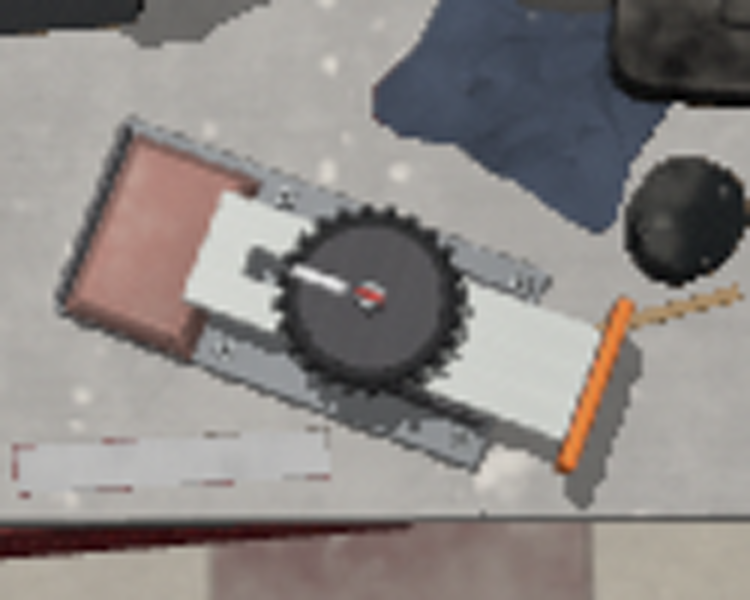

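Top crop: ring outline spans crop x 277–467 and y 205–392, so its centre is (372,298), px (292,189.7). The tab's inner edge middle is (592,382), px (328.7,203.7). The white line points to the mould.

Run:
```python
from h import *
r=tri((254,209.6),(292,189.6)); t=tri((240.7,234),(328.6,203.8)); print(r,t)
m=plane("top",(230+295/6,140+270/6),.072);rc=plane("top",(292,189.6),.068);tb=plane("top",(328.6,203.8),.073)
print(rc,plane("side",(254,209.6),.072),tb,plane("side",(240.7,234),.073),m)
for a,b in((r[0],t[0]),(rc,tb)):
    d=(a-b)[:2]; print(np.linalg.norm(d),np.degrees(np.arctan2(d[1],d[0])))
# outline of strap direction: tab ends
a=plane("top",(230+625/6,140+300/6),.073);b=plane("top",(230+562/6,140+466/6),.073);d=a-b;print("tab dir",np.linalg.norm(d),np.degrees(np.arctan2(d[1],d[0]))+90)
for n,p in(("pot",(344,176)),): print(n,plane("top",p,.03))
# surroundings near the ring
for P in((0,0,.0),(.249,.518,.24)): print(proj("top",P),proj("side",P))
```

```text
(array([ 0.57558247, -0.11533674,  0.06773648]), np.float64(0.005303631449595968)) (array([ 0.53239467, -0.22326243,  0.06664289]), np.float64(0.005767048248105343))
[ 0.57287415 -0.11561594  0.068     ] [ 0.57802678 -0.11885343  0.072     ] [ 0.52871324 -0.22299765  0.073     ] [ 0.53526879 -0.22810463  0.073     ] [ 0.58648309 -0.07739527  0.072     ]
0.11624603984460977 68.19057269322018
0.11610778233233743 67.64500015704714
tab dir 0.08849580716261254 68.23326828853936
pot [ 0.6197041  -0.27620191  0.03      ]
[254.57670455 385.0782632 ] [ 96.43227264 197.7263821 ]
[ 50.46548996 304.60176083] [176.80393509  74.28204182]
```

Ring axis is about (0.575,-0.116) and clamp +y points along about 68° world. The checks hold: ring to tab 116 mm (115 expected), heights about 67 mm. I'll close the fingers, align tool y with clamp +y (turn -0.068) and travel at height to the robot side of the ring.

```bash
python3 -m inch '[0,0,0,-0.068, -2.8,-2.9,0,0, -2.8,-2.9,0,0, -2.8,-2.9,0,0, -2.8,-2.9,0,0]' -1 20
python3 -m inch '[-2.8,-2.9,0,0, -2.8,-2.9,0,0, -2.8,-2.9,0,0, -2.8,-2.9,0,0, -2.8,-2.9,0,0]'
python3 -m inch '[-2.8,-2.9,0,0, -2.8,-2.9,0,0, -2.8,-2.9,0,0, -2.8,-2.9,0,0, -2.8,-2.9,0,0]'
python3 -m inch '[-1.4,-1.5,0,0, 0,0,0,0, 0,0,0,0, 0,0,0,0, 0,0,0,0]'
cat >> h.py <<'E'
C=np.array([.575,-.116]); A=np.radians(68.2)
def rel():
    s=get_state(); q=s["orientation"]; M=R.from_quat([q[1],q[2],q[3],q[0]]).as_matrix()
    d=s["tcp_pos"][:2]-C; f=s["wrist_force"]
    ex=np.array([-np.sin(A),np.cos(A)]); ex=-np.array([np.sin(A),-np.cos(A)]); ey=np.array([np.cos(A),np.sin(A)])
    print("t %.2f rel tool x,y cm %.2f %.2f z %.2f | yaw y %.2f deg tilt %.3f | F tool %.1f %.1f up %.1f"%(s["clock"],100*d@ex,100*d@ey,100*s["tcp_pos"][2],np.degrees(np.arctan2(M[1,1],M[0,1])),M[2,2],f[:2]@ex,f[:2]@ey,f[2]),np.round(s["joint_pos"],2))
E
python3 -c "from h import *;rel()
cv2.imwrite('pics/top1.png',cv2.resize(eyes.read_camera('top')[130:255,220:385,::-1],None,fx=4.8,fy=4.8,interpolation=2))"
```

```text
clock: 0.52
tcp_pos: [0.3098, 0.3675, 0.2417]
orientation: [-0.0, 0.188, 0.982, -0.0]
wrist_force: [1.2, 0.4, 0.1]
finger_gap: 0.0253
grip_force: 0.0
clock: 0.93
tcp_pos: [0.3862, 0.1807, 0.2422]
orientation: [-0.0, 0.189, 0.982, 0.0]
wrist_force: [1.0, 0.0, 0.1]
finger_gap: 0.0
grip_force: 0.0
clock: 1.35
tcp_pos: [0.4626, -0.0061, 0.2421]
orientation: [-0.0, 0.189, 0.982, 0.0]
wrist_force: [0.7, 0.5, 0.1]
finger_gap: -0.0
grip_force: 0.0
clock: 1.77
tcp_pos: [0.4694, -0.0222, 0.2421]
orientation: [-0.0, 0.188, 0.982, 0.0]
wrist_force: [-0.3, 1.0, -0.4]
finger_gap: 0.0003
grip_force: 0.0
t 1.77 rel tool x,y cm 13.29 4.79 z 24.21 | yaw y 68.31 deg tilt -1.000 | F tool 0.6 0.9 up -0.4 [-0.22  0.11 -0.21  1.25  0.    0.16]
```

View pics/top1.png

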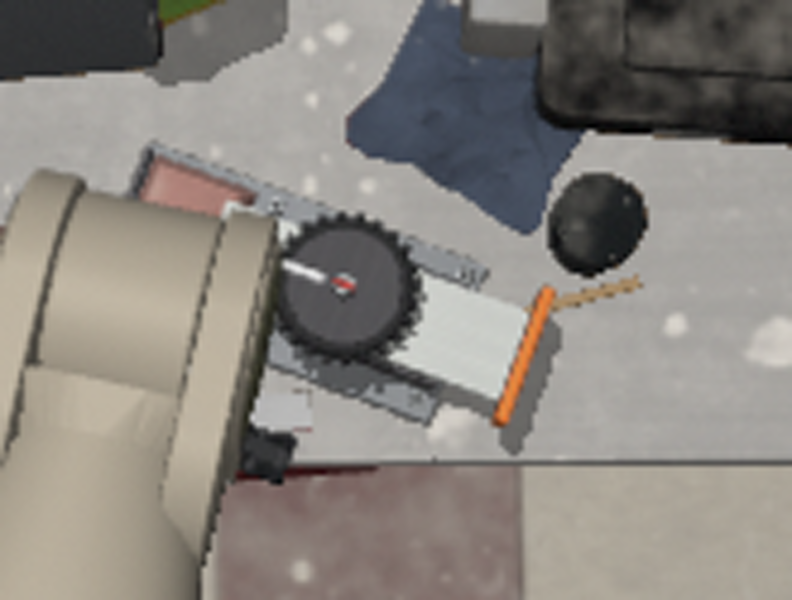

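Nothing is disturbed and the arm stands clear of the ring. Next: go down beside the rim, with the tips at about 55 mm.

```bash
python3 -m inch '[-1.9,-2.4,0,0, -1.9,-2.4,0,0, 0,0,4,0, 0,0,4,0, 0,0,4,0]'
python3 -m inch '[0,0,4,0, 0,0,1.6,0, 0,0,0,0, -1.5,0,0,0, -1.0,0,0,0]' >/dev/null
python3 -c "from h import *;rel()"
python3 -m inch '[-0.2,0,0,0, -0.2,0,0,0, -0.2,0,0,0, 0,0,0,0, 0,0,0,0]' >/dev/null
python3 -c "from h import *;rel()"
python3 -m inch '[-0.2,0,0,0, -0.1,0,0,0, 0,0,0,0, 0,0,0,0, 0,0,0,0]' >/dev/null
python3 -c "from h import *;rel()"
```

```text
clock: 2.23
tcp_pos: [0.4882, -0.0814, 0.1219]
orientation: [0.002, 0.188, 0.982, -0.0]
wrist_force: [0.8, 1.0, -0.5]
finger_gap: -0.0002
grip_force: 0.0
t 2.65 rel tool x,y cm 6.79 0.02 z 6.76 | yaw y 68.34 deg tilt -1.000 | F tool -0.5 0.7 up 0.5 [-0.33  0.33 -0.39  0.85  0.    0.05]
t 3.07 rel tool x,y cm 6.31 -0.07 z 6.66 | yaw y 68.24 deg tilt -1.000 | F tool 0.2 0.0 up -0.6 [-0.33  0.34 -0.37  0.86  0.    0.05]
t 3.48 rel tool x,y cm 6.01 -0.08 z 6.62 | yaw y 68.24 deg tilt -1.000 | F tool -0.6 -1.3 up -0.4 [-0.33  0.34 -0.37  0.86  0.    0.05]
```

```bash
python3 -m inch '[-0.1,0,0,0, -0.1,0,0,0, 0,0,0,0, 0,0,0,0, 0,0,0,0]' >/dev/null
python3 -c "from h import *;rel()"
python3 -m inch '[-0.1,0,0,0, -0.1,0,0,0, 0,0,0,0, 0,0,0,0, 0,0,0,0]' >/dev/null
python3 -c "from h import *;rel()"
```

```text
t 3.90 rel tool x,y cm 5.83 -0.08 z 6.62 | yaw y 68.24 deg tilt -1.000 | F tool 1.5 0.3 up 0.9 [-0.33  0.35 -0.36  0.86  0.    0.05]
t 4.32 rel tool x,y cm 5.80 -0.08 z 6.60 | yaw y 68.25 deg tilt -1.000 | F tool 6.3 -0.7 up 4.7 [-0.33  0.35 -0.36  0.87 -0.    0.05]
```

Contact is at 5.8 cm, giving a half-width of about 10–11 mm and a soft stiffness of about 3.5 N/mm. Test roll: a straight part of 1.2 cm, then half the corner arc.

```bash
python3 -m inch '[-0.1,-0.4,0,0, 0,-0.4,0,0, 0,-0.4,0,0, -0.16,-1.19,0,0, -0.46,-1.11,0,0]' >/dev/null
python3 -c "from h import *;rel()"
python3 -m inch '[-0.73,-0.95,0,0, 0,0,0,0, 0,0,0,0, 0,0,0,0, 0,0,0,0]' >/dev/null
python3 -c "from h import *;rel()
a=eyes.read_camera('side')[160:260,190:315,::-1];b=eyes.read_camera('top')[140:240,230:355,::-1]
cv2.imwrite('pics/p2.png',cv2.resize(np.hstack([a,b]),None,fx=3.2,fy=3.2,interpolation=2))"
```

```text
t 4.73 rel tool x,y cm 4.84 -3.64 z 6.63 | yaw y 68.29 deg tilt -1.000 | F tool 0.6 -0.2 up -0.2 [-0.4   0.35 -0.35  0.86 -0.   -0.02]
t 5.15 rel tool x,y cm 4.15 -4.51 z 6.62 | yaw y 68.24 deg tilt -1.000 | F tool -0.0 0.2 up -0.1 [-0.42  0.36 -0.34  0.87  0.   -0.04]
```

View pics/p2.png

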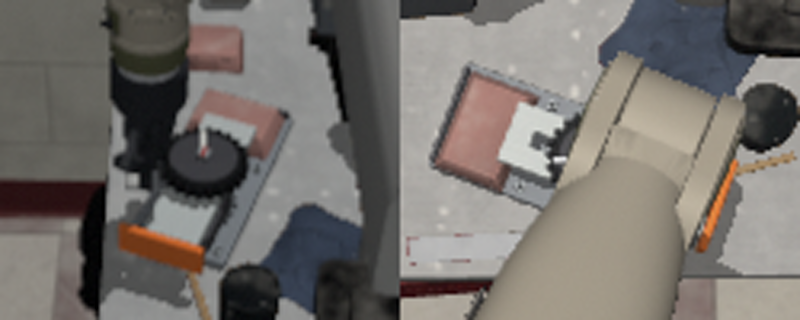

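The side view shows the white line turned about 30° anticlockwise, so the ring follows; tab and mould are unmoved. Force is nil now, so the finger is thinner along y than I assumed. I'll press inward to find contact.

```bash
cat >> h.py <<'E'
def mark(z=.073,name="side",show=None):
    im=eyes.read_camera(name); hsv=cv2.cvtColor(im,cv2.COLOR_RGB2HSV).astype(int)
    c=proj(name,[.5775,-.1185,z]) if name=="side" else proj(name,[.574,-.116,z])
    ys,xs=np.where((hsv[...,1]<60)&(hsv[...,2]>120)); P=np.array([plane(name,(x,y),z)[:2] for x,y in zip(xs,ys) if np.hypot(x-c[0],y-c[1])<22])
    c0=plane(name,c,z)[:2]; d=P-c0 if len(P) else np.zeros((0,2)); r=np.hypot(*d.T) if len(d) else []
    d=d[(r<.038)&(r>.012)] if len(d) else d
    if len(d)<3: print("mark hidden",len(d)); return
    m=d.mean(0); print("mark deg %.0f n %d r %.3f"%((np.degrees(np.arctan2(m[1],m[0])-A))%360,len(d),np.hypot(*m)))
E
python3 -c "from h import *;mark()"
python3 -m inch '[-0.1,0.1,0,0, -0.1,0.1,0,0, 0,0,0,0, 0,0,0,0, 0,0,0,0]' >/dev/null
python3 -c "from h import *;rel()"
python3 -m inch '[-0.1,0.1,0,0, -0.1,0.1,0,0, 0,0,0,0, 0,0,0,0, 0,0,0,0]' >/dev/null
python3 -c "from h import *;rel()"
```

```text
mark deg 25 n 9 r 0.026
t 5.72 rel tool x,y cm 4.05 -4.36 z 6.61 | yaw y 68.23 deg tilt -1.000 | F tool 3.7 -3.8 up 2.9 [-0.41  0.37 -0.33  0.87 -0.   -0.03]
t 6.13 rel tool x,y cm 4.01 -4.31 z 6.60 | yaw y 68.18 deg tilt -1.000 | F tool 8.9 -8.3 up 6.2 [-0.41  0.37 -0.33  0.88 -0.   -0.03]
```

A circle of R ≈ 5.85 cm fits both contacts, so the tip is nearly round. I'll roll at commanded R ≈ 5.6, 12° a row.

```bash
python3 -m inch '[-0.93,-0.70,0,0, -1.06,-0.49,0,0, -1.14,-0.26,0,0, -1.17,-0.02,0,0, -1.15,0.22,0,0]' >/dev/null
python3 -c "from h import *;rel();mark()"
python3 -m inch '[-1.08,0.46,0,0, -0.96,0.67,0,0, -0.80,0.86,0,0, -0.60,1.0,0,0, -0.38,1.11,0,0]' >/dev/null
python3 -c "from h import *;rel();mark()"
```

```text
t 6.55 rel tool x,y cm -1.82 -5.65 z 6.68 | yaw y 68.10 deg tilt -1.000 | F tool 0.3 -8.2 up 1.8 [-0.43  0.46 -0.18  0.93 -0.   -0.05]
mark hidden 1
t 7.02 rel tool x,y cm -5.70 -1.25 z 6.67 | yaw y 68.19 deg tilt -1.000 | F tool -1.5 -2.0 up 0.6 [-0.36  0.53 -0.06  0.97 -0.    0.02]
mark deg 155 n 11 r 0.027
```

Rolling well: ring at about 155° with the finger at 167°. Continuing the circuit with a slight inward bias.

```bash
python3 -m inch '[0.05,1.16,0,0, 0.10,1.17,0,0, 0.34,1.12,0,0, 0.57,1.02,0,0, 0.77,0.88,0,0]' >/dev/null
python3 -c "from h import *;rel();mark()"
python3 -m inch '[0.94,0.70,0,0, 1.06,0.49,0,0, 1.14,0.26,0,0, 1.17,0.02,0,0, 1.15,-0.22,0,0]' >/dev/null
python3 -c "from h import *;rel();mark()"
python3 -m inch '[1.08,-0.46,0,0, 0.96,-0.67,0,0, 0.80,-0.86,0,0, 0.60,-1.0,0,0, 0.38,-1.11,0,0]' >/dev/null
python3 -c "from h import *;rel();mark()"
```

```text
t 7.48 rel tool x,y cm -4.34 4.47 z 6.83 | yaw y 68.36 deg tilt -1.000 | F tool -15.2 9.2 up -4.6 [-0.27  0.52 -0.08  0.96  0.    0.11]
mark hidden 0
t 7.95 rel tool x,y cm 1.76 6.10 z 6.80 | yaw y 68.61 deg tilt -1.000 | F tool 1.9 19.9 up 7.5 [-0.23  0.43 -0.22  0.91  0.01  0.14]
mark deg 336 n 10 r 0.027
t 8.42 rel tool x,y cm 5.76 1.32 z 6.62 | yaw y 68.38 deg tilt -1.000 | F tool -0.6 1.8 up 0.9 [-0.31  0.35 -0.35  0.87  0.    0.07]
mark deg 36 n 7 r 0.030
```

About 396° done after one circuit. Starting the second.

```bash
python3 -m inch '[-0.06,-1.06,0,0, -0.10,-1.17,0,0, -0.34,-1.12,0,0, -0.57,-1.02,0,0, -0.77,-0.88,0,0]' >/dev/null
python3 -c "from h import *;rel();mark(.076)"
python3 -m inch '[-0.93,-0.70,0,0, -1.06,-0.49,0,0, -1.14,-0.26,0,0, -1.17,-0.02,0,0, -1.15,0.22,0,0]' >/dev/null
python3 -c "from h import *;rel();mark(.076)"
python3 -m inch '[-1.08,0.46,0,0, -0.96,0.67,0,0, -0.80,0.86,0,0, -0.60,1.0,0,0, -0.38,1.11,0,0]' >/dev/null
python3 -c "from h import *;rel();mark(.076)"
```

```text
t 8.88 rel tool x,y cm 4.14 -4.24 z 6.54 | yaw y 68.17 deg tilt -1.000 | F tool 10.4 -5.8 up 9.2 [-0.41  0.37 -0.33  0.88 -0.   -0.03]
mark deg 100 n 12 r 0.027
t 9.35 rel tool x,y cm -1.81 -5.69 z 6.63 | yaw y 68.02 deg tilt -1.000 | F tool -0.4 -8.7 up 1.1 [-0.43  0.46 -0.18  0.93 -0.01 -0.05]
mark hidden 0
t 9.82 rel tool x,y cm -5.71 -1.26 z 6.63 | yaw y 68.12 deg tilt -1.000 | F tool -1.0 -2.2 up 1.5 [-0.36  0.54 -0.06  0.98 -0.    0.02]
mark hidden 2
```

```bash
python3 -m inch '[0.05,1.16,0,0, 0.10,1.17,0,0, 0.34,1.12,0,0, 0.57,1.02,0,0, 0.77,0.88,0,0]' >/dev/null
python3 -c "from h import *;rel();mark(.078)
a=eyes.read_camera('side')[160:260,190:315,::-1];b=eyes.read_camera('top')[140:240,230:355,::-1]
cv2.imwrite('pics/p3.png',cv2.resize(np.hstack([a,b]),None,fx=3.2,fy=3.2,interpolation=2))"
```

```text
t 10.28 rel tool x,y cm -4.32 4.54 z 6.80 | yaw y 68.35 deg tilt -1.000 | F tool -16.5 9.8 up -5.4 [-0.27  0.52 -0.08  0.96  0.    0.11]
mark hidden 0
```

View pics/p3.png

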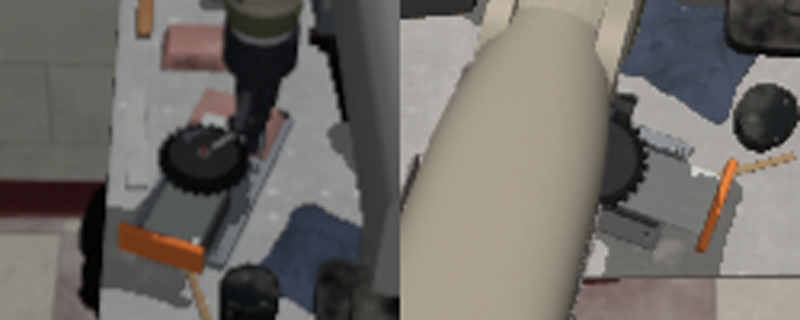

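The white line, in shadow, points from (203,153) to (238,132) in the side panel. That is about 28° short of the mould direction, so the ring is at about 692°. Two more rows, then off radially and up.

```bash
python3 -m inch '[0.94,0.70,0,0, 1.06,0.49,0,0, 0,0,0,0, -0.4,1.0,0,0, -0.4,1.0,0,0]' 
python3 -m inch '[0,0,-3,0, 0,0,-4,0, 0,0,-4,0, 4,0,0,0, 4,0,0,0]' >/dev/null
python3 -m inch '[4,0,0,0, 4,0,0,0, 0,0,0,0, 0,0,0,0, 0,0,0,0]' >/dev/null
python3 -c "from h import *;rel();mark(.078);mark(.078,'top')
a=eyes.read_camera('side')[160:260,190:315,::-1];b=eyes.read_camera('top')[140:240,230:355,::-1]
cv2.imwrite('pics/p4.png',cv2.resize(np.hstack([a,b]),None,fx=3.2,fy=3.2,interpolation=2))"
```

```text
clock: 10.85
tcp_pos: [0.6249, -0.0551, 0.0663]
orientation: [-0.001, 0.188, 0.982, 0.0]
wrist_force: [-0.1, -0.4, -0.1]
finger_gap: 0.0001
grip_force: 0.0
t 11.68 rel tool x,y cm 13.49 7.39 z 17.66 | yaw y 68.27 deg tilt -1.000 | F tool -0.8 -0.4 up 0.2 [-0.16  0.16 -0.32  1.09  0.    0.22]
mark deg 14 n 9 r 0.028
mark deg 9 n 18 r 0.027
```

View pics/p4.png

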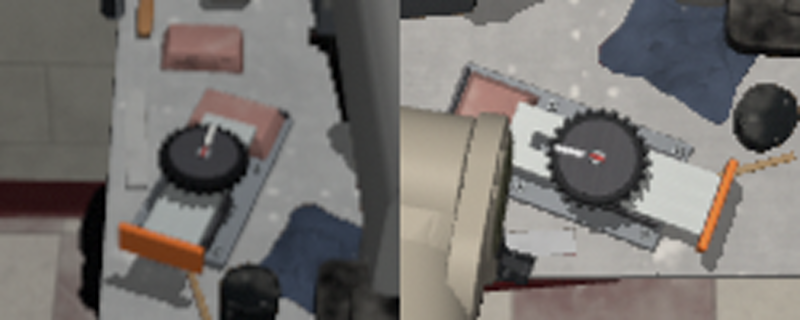

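The line is at about 10° past two full turns (≈730°), inside tolerance, with strap and mould unmoved. Next: into the gap between rim and tab.

```bash
python3 -m inch '[-2.7,-3.1,0,0, -2.7,-3.1,0,0, -2.7,-3.1,0,0, -2.7,-3.1,0,0, -2.7,-3.1,0,0]' >/dev/null
python3 -m inch '[0,0,0,0, 0,0,0,0, 0,0,3,0, 0,0,0,0, 0,0,0,0]' >/dev/null
python3 -c "from h import *;rel()"
```

```text
t 12.72 rel tool x,y cm 0.21 -8.04 z 14.48 | yaw y 68.29 deg tilt -1.000 | F tool 0.3 0.5 up -0.1 [-0.48  0.36 -0.13  1.09  0.   -0.1 ]
```

```bash
python3 -m inch '[-0.2,-0.2,2,0, 0,0,2,0, 0,0,2,0, 0,0,1.7,0, 0,0,0,0]' >/dev/null
python3 -c "from h import *;rel()"
python3 -m inch '[0,-0.6,0,0, 0,-0.6,0,0, 0,-0.5,0,0, 0,-0.5,0,0, 0,0,0,0]' >/dev/null
python3 -c "from h import *;rel()"
python3 -m inch '[0,-0.5,0,0, 0,-0.5,0,0, 0,-0.5,0,0, 0,0,0,0, 0,0,0,0]' >/dev/null
python3 -c "from h import *;rel()"
```

```text
t 13.13 rel tool x,y cm 0.03 -8.22 z 6.72 | yaw y 68.31 deg tilt -1.000 | F tool 0.5 0.1 up 0.8 [-0.48  0.43 -0.23  0.91  0.   -0.1 ]
t 13.55 rel tool x,y cm -0.31 -10.64 z 7.07 | yaw y 68.18 deg tilt -1.000 | F tool 0.8 0.1 up 0.4 [-0.52  0.43 -0.23  0.91  0.   -0.14]
t 13.97 rel tool x,y cm -0.17 -12.11 z 6.91 | yaw y 68.19 deg tilt -1.000 | F tool -0.2 0.0 up 0.1 [-0.55  0.43 -0.23  0.91 -0.   -0.16]
```

```bash
python3 -m inch '[0,-0.5,0,0, 0,-0.5,0,0, 0,-0.5,0,0, 0,-0.5,0,0, 0,-0.5,0,0]' >/dev/null
python3 -c "from h import *;rel()"
python3 -m inch '[0,-0.4,0,0, 0,-0.4,0,0, 0,0,0,0, 0,0,0,0, 0,0,0,0]' >/dev/null
python3 -c "from h import *;rel()"
python3 -m inch '[0,-0.2,0,0, 0,-0.2,0,0, 0,0,0,0, 0,0,0,0, 0,0,0,0]' >/dev/null
python3 -c "from h import *;rel()"
```

```text
t 14.38 rel tool x,y cm -0.18 -14.57 z 6.90 | yaw y 68.24 deg tilt -1.000 | F tool -0.3 2.9 up -1.7 [-0.59  0.43 -0.23  0.92  0.   -0.21]
t 14.80 rel tool x,y cm -0.18 -14.93 z 6.90 | yaw y 68.40 deg tilt -1.000 | F tool -1.0 16.7 up 0.3 [-0.6   0.43 -0.22  0.92  0.01 -0.22]
t 15.22 rel tool x,y cm -0.17 -14.97 z 6.90 | yaw y 68.56 deg tilt -1.000 | F tool -2.3 27.9 up 2.9 [-0.6   0.43 -0.22  0.92  0.02 -0.23]
```

It is hard against the stop (28 N, no further travel). Back off, lift, withdraw and check.

```bash
python3 -m inch '[0,0.6,0,0, 0,0.9,0,0, 0,1.0,0,0, 0,0,-3,0, 0,0,-4,0]' >/dev/null
python3 -m inch '[0,0,-4,0, 2.7,3.1,0,0, 2.7,3.1,0,0, 2.7,3.1,0,0, 2.7,3.1,0,0]' >/dev/null
python3 -m inch '[2.7,3.1,0,0, 1.5,3.1,0,0, 0,3,0,0, 0,0,0,0, 0,0,0,0]' >/dev/null
python3 -c "from h import *;rel();mark(.078);mark(.078,'top')
im=eyes.read_camera('top');hsv=cv2.cvtColor(im,cv2.COLOR_RGB2HSV).astype(int)
m,c,s=blob((hsv[...,0]<20)&(hsv[...,1]>150)&(hsv[...,2]>100),(348,210),25);print(c,np.linalg.norm(plane('top',c,.073)[:2]-plane('top',(328.626,204.361),.073)[:2]))
a=eyes.read_camera('side')[90:260,190:315,::-1];b=im[90:260,130:380,::-1]
cv2.imwrite('pics/p5.png',cv2.resize(np.hstack([a,b]),None,fx=2.1,fy=2.1,interpolation=2))"
```

```text
t 16.47 rel tool x,y cm 14.83 8.46 z 17.96 | yaw y 68.40 deg tilt -1.000 | F tool -0.6 -0.6 up -0.2 [-0.13  0.14 -0.33  1.1  -0.    0.24]
mark deg 14 n 9 r 0.028
mark deg 9 n 19 r 0.027
[344.68235294 210.09411765] 0.04979042021977649
```

View pics/p5.png

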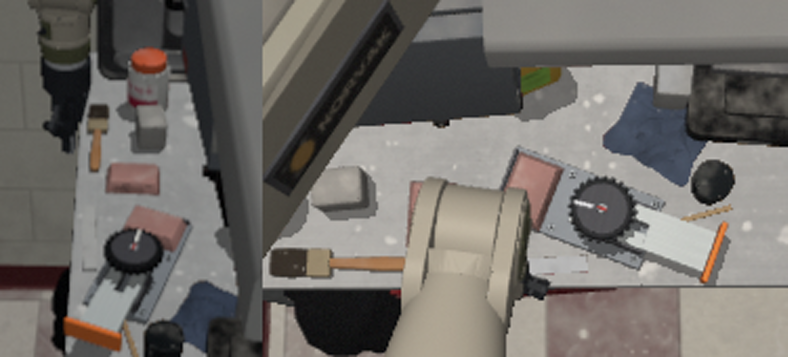

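The strap is back by 49.8 mm, and the ring is about 10° past two turns. The mould sits in its place and the bystanders are undisturbed.

```bash
python3 -c "from workcell import env;print(env.hand_in())"
```

```text
the job is handed in; nothing more can be done
None
```

The job is done and handed in at about 16.5 s: the ring is loosened two turns (about 10° over, by the camera), the strap is slid 49.8 mm back to its stop, and the mould and everything visible on the bench are where they were.

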